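# Index the saddle carriage at the lug post

## Task

Push the yellow saddle carriage along its rail, past any notches on the way, until its spring plunger drops into the notch of the steel strip that lies opposite the lug post (the post carrying the upright flat plate with a round eye), and leave it seated there without running it on past that notch. Push it with the fingers only: do not pinch the saddle or pull the plunger's knob up, and leave the loose things lying around undisturbed.

Things in the scene. Friction and masses are not known exactly. Their poses are not given: they have to be found in the camera images.
- guide: Fixed aluminium base plate 200 x 460 x 12 mm. Origin: centre of its underside, on the table; y along the rail, the way the carriage must go; x across, away from the robot; z up. Steel rail along y at x = -35 mm, 20 mm wide, top 30 mm above the table; rubber end stops 36 mm. Notched steel index strip along y at x = +30 mm, 18 mm wide, flat top 34 mm above the table.
- carriage (a joint): Position of the carriage's centre along the guide's y, m, -0.15 to 0.15, 0 at the plate's middle; starts between -0.14 and -0.06, short of all notches. About 0.7 kg, slides with about 3 N of friction; from about 6 mm before a notch the push turns light and within about 3 mm it is drawn in; pushing it out again takes about 8 to 10 N.
- push_face (a point): Centre of the carriage's flat end face to push on, which looks to the guide's -y, 75 mm above the table; axes as the guide's. Carriage: 100 mm long (y), an aluminium block 56 mm wide from 22 to 60 mm above the table, on it a yellow nylon saddle with rounded top, 48 mm wide over its side cheeks, up to 104 mm. The end face is flush, 44 mm wide at the saddle.
- pointer (a point): Point on the carriage directly under the plunger's axis, at the height of the strip's flat top (34 mm), 65 mm to the guide's +x of the carriage's centre line. The carriage is seated when this point is at a notch's centre.
- plunger (a joint): Height of the spring plunger (steel shaft, 14 mm ball foot, black 20 mm knob, top 92 mm above the table, on a bracket on the carriage's +x side): about 0 (0 to -0.0006) while it rides on the flat strip, about -0.004 m when dropped into a notch, positive if it is pulled up.
- notch0 (a point): Centre of the first V notch of the strip, at the level of the flat top; 14 mm wide, 6 mm deep; at guide y = -20 mm.
- notch1 (a point): Centre of the second notch, at guide y = +50 mm; same shape.
- notch2 (a point): Centre of the third notch, at guide y = +120 mm; same shape.
- lug_post: The wanted post: fixed aluminium foot 34 x 30 x 22 mm with an upright flat steel plate with a round eye, 82 mm tall in all. It stands exactly opposite one of the three notches, 48 mm to the guide's +x of it (which one changes). Origin: centre of the foot's underside, on the base plate 12 mm above the table; axes as the guide's.
- pin_post: Another fixed post, same foot with a round steel pin 14 mm thick, 56 mm tall in all, opposite another notch. Not the wanted one.
- fork_post: Another fixed post, same foot with a black two-pronged fork, 48 mm tall in all, opposite the remaining notch. Not the wanted one.
- screwdriver: Loose screwdriver with orange handle, 170 mm long, lying on the table beyond the guide. Bystander. Origin: its middle, on the table.
- tape_roll: Loose yellow roll of tape, 70 mm across, 19 mm high, lying beyond the guide. Bystander. Origin: centre of its underside.
- flux_jar: Loose jar with black cap, 48 mm across, 55 mm tall, standing past the far (+y) end of the guide. Bystander. Origin: centre of its underside.

How it is judged:
By the outcome, as a careful person would: the job done as asked, in the order asked, and still so for the second after the job is handed in, with the robot touching nothing.
It also fails if it takes over 48 s, if anything falls off the work surface, if the arm or the gripper's body presses on something with over 40 N, if the wrist force passes 120 N, or if a joint passes its speed limit or range.

## Robot

A 7-joint arm with a two-finger parallel gripper is mounted at the origin on the work surface. World frame = base frame: x ahead of the robot, y to its left, z up, the work surface at z = 0. Lengths are in m, angles in rad, forces in N, time in s.
With the tool pointing down it reaches from about 0.425 to 0.925 m from the base axis. Payload 6.8 kg.
Tool frame: the origin (TCP) lies at the very end of the fingers, on their centre line; the grasp point (between the pads) lies 19 mm behind it; z points along the fingers, y is the line along which they close (so a half turn about z gives the same grasp; the last joint's range is limited). The gripper opens to 85 mm and grips with 20 to 120 N. Pads are 22 mm wide; open, the fingers measure 114 mm over their backs; the gripper's body (76 mm by 85 mm) begins 54 mm behind the grasp point. The pads swing forward as they close: fully open they stand 13 mm farther back than shut.
Start: joints at [1.083, 0.477, 0.022, 1.555, -0.011, 1.109, -0.083], TCP at [0.25, -0.627, 0.231] pointing down, gripper open.
Joint ranges: [-2.96, 2.96], [-0.34, 2.1], [-1.41, 1.46], [0.24, 2.44], [-1.37, 4.51], [0.17, 1.92], [-2.96, 2.96]. Speed limits (rad/s): [2.39, 2.39, 3.14, 3.14, 3.14, 3.14, 3.14].

## Interface

Orientations are given as a rotation vector (axis times angle).
In Python, from bench import get_obs, viewer, r gives the robot as it stands. The module is installed in compiled form; this text tells all that it offers.
- The arm moves only by the tool play_rows, never from a script. Its argument "commands" is a list that holds one entry, the list of rows, each a list of 5 numbers: the gripper's target within -1 to 1 (shut at 1, half-way at 0, fully open at -1), then the shift along the tool's x, y, z scaled (see below), then the turn about the tool's z scaled (see below). A call has 1 to 12 rows; each row is the pose to reach, as a shift and turn from the pose commanded when the call began, along the tool's axes at that moment; what a row does not reach only later rows make up. The controller multiplies each number of a shift by 0.2 m and each number of a turn by pi/2 rad. A row lasts 1/12 s, in which the tool goes at most 41.7 mm and 7.16 degrees, less where a joint would pass 70% of its speed; a pose out of reach is approached as far as the arm can. A call with a number of a shift or a turn outside -1 to 1 is refused whole. A call with a gripper value outside its range is refused whole. The fingers move at their own pace and stop on an object; "grip_force" is the grip in N (left out, the last holds). Time passes only in rows, so rows that repeat a pose let the fingers close. It gives the time, the measured TCP pose, the force, the opening and the grip force at its end, in the units of the state.
- get_obs(): the state, without advancing time (a new reading comes with each control period).
- viewer.grab_frame(name): name is "scene" or "top" or "wrist"; returns a dict with "pixels" (420x560x3 uint8, red, green, blue), "fovy" (degrees; the focal length in pixels is half the picture's height over the tangent of half this angle, whatever the lens; pixels are square), "cx", "cy" (the principal point, pixels), "world_to_cam" (4x4, takes a point from world to camera coordinates); the wrist camera has in their place "hand_eye" (4x4, takes a point from camera to tool coordinates, whose origin is the TCP and whose axes are the flange's). Camera axes: x right, y up, looking along -z (the intrinsics and any distortion apply to the point x, -y, -z); pixel columns grow to the right and rows downward; lengths in m; the calibration is good to about 2 mm. A picture is of the moment at which its call begins: read the wrist's pose just before it. There is no depth.
- r.hand_in(): hands the job in; it is judged then, once.
Trained networks look in a picture, given as the dict that the camera call returned (one of the last four; its "shot" number tells which), for a name from the list of things; names that differ only in an ending like _2 or _b are one class to them, and where a whole thing is asked for, a point or a joint stands for the part that bears it (a point fixed in the world has none). Each returns a list of dicts, best first, with "score" (0 to 1); they miss things now and then, are a little off and sometimes report something else, mostly with a low value. They report only what shows in the picture. A call takes as long as a camera call.
- viewer.trace(picture, thing): "pixels" (420x560 bool, what is visible of it) and "rect" ([left, top, right, bottom] in pixels, round what is visible of it).
The state is a dict: "clock": time; "joints": joint angles; "qvel": joint speeds; "tau": joint torques, N m; "tcp_pos": TCP position; "orientation": TCP orientation; "contact_force": force on the tool from outside, world axes, zero at the start; "moment": the same for the moment, N m; "grip_width": finger opening in m; "gripper_force": force on a finger pad.
Only numpy, scipy, OpenCV 4.12 (cv2) and the standard library are available. Lean on these libraries where they do the work, as an engineer would, in place of code of your own. Each camera call takes 0.05 s, during which the arm holds its last target. There are 200 camera calls.

## Working session

There is one attempt and no reset: what is moved stays moved. The work goes in short steps, Python scripts to look and compute and a tool call to move; the robot and the scene stay as the last step left them, time stands still between calls to the robot, and variables do not carry over. Pictures are saved under pics/ and viewed, at most 10 in all, crops included, and the job is handed in when it is done.

Besides the shell and the picture viewer there is one more tool, called after "Call:" by a JSON object that holds its "api" and its "payload". play_rows: Moves the arm, as the interface text tells. Shifts and turns lie within -1 to 1; 1 stands for 0.2 m of shift or pi/2 rad of turn. Its arguments: {"type":"object","properties":{"commands":{"type":"array","items":{"type":"array","items":{"type":"array","items":{"type":"number","minimum":-1,"maximum":1}}}},"grip_force":{"type":"number"}},"required":["commands"]}

```bash
mkdir -p pics; cat > h.py <<'E'
import numpy as np,cv2
from bench import get_obs,viewer,r
def save(d,n): cv2.imwrite('pics/'+n,d["pixels"][:,:,::-1])
E
python3 - <<'E'
from h import *
o=get_obs();print(o)
for n in("scene","top"):
    d=viewer.grab_frame(n);save(d,n+'0.png')
    print(n,d['fovy'],d['cx'],d['cy'],d['world_to_cam'],[k for k in d])
    for t in("guide","carriage","lug_post","pin_post","fork_post","plunger","screwdriver","tape_roll","flux_jar"):
        print(t,[(x['score'],x['rect']) for x in viewer.trace(d,t)][:2])
E
```

```text
{'clock': 0.0, 'joints': array([ 1.08289677,  0.47779656,  0.02237635,  1.55647087, -0.01149565,
        1.10927626, -0.08311573]), 'qvel': array([ 0.00259573, -0.00073018, -0.00049992,  0.00146869,  0.00043406,
        0.00033438,  0.00045518]), 'tau': array([-6.36540717e-04, -5.96446824e+01,  1.60786439e+00, -2.81201541e+01,
        1.24084018e-02,  9.14200995e-03,  8.80572884e-06]), 'tcp_pos': array([ 0.24998878, -0.62636153,  0.23032059]), 'orientation': array([-3.08340200e+00, -5.92639106e-01,  7.78878545e-04]), 'contact_force': array([-0.64657142, -0.61101343, -0.27891386]), 'moment': array([-0.03505938, -0.02540681, -0.016789  ]), 'gripper_force': 0.0, 'grip_width': 0.08487076372474343}
scene 47.58177547316711 278.54776589697235 208.04935905509114 [[ 0.16406862  0.98615561  0.02405411 -0.17575059]
 [-0.55250323  0.07166549  0.83042413  0.27990717]
 [ 0.81720356 -0.14953652  0.55661222 -1.32362149]
 [ 0.          0.          0.          1.        ]] ['pixels', 'fovy', 'cx', 'cy', 'world_to_cam', 'shot']
guide [(0.8, [108.7, 163.0, 379.3, 276.7])]
carriage [(0.81, [139.9, 164.6,
[... 520 characters left out ...]
0.08393464  0.02475451  0.99616374 -0.94197462]
 [ 0.          0.          0.          1.        ]] ['pixels', 'fovy', 'cx', 'cy', 'world_to_cam', 'shot']
guide [(0.76, [191.0, 192.9, 400.4, 320.3])]
carriage [(0.58, [322.9, 225.3, 378.2, 279.6])]
lug_post [(0.68, [286.3, 209.6, 306.6, 230.1])]
pin_post [(0.56, [258.8, 220.7, 277.0, 237.3])]
fork_post [(0.76, [229.4, 226.4, 240.4, 244.2])]
plunger [(0.33, [192.2, 193.3, 396.2, 319.4]), (0.29, [326.9, 224.6, 379.7, 275.5])]
screwdriver [(0.66, [288.0, 158.5, 357.0, 179.4]), (0.23, [288.3, 211.2, 304.2, 229.2])]
tape_roll [(0.77, [217.8, 175.0, 246.6, 204.2])]
flux_jar [(0.8, [163.3, 278.6, 188.0, 300.5]), (0.39, [326.8, 224.3, 376.9, 276.2])]
```

View pics/scene0.png

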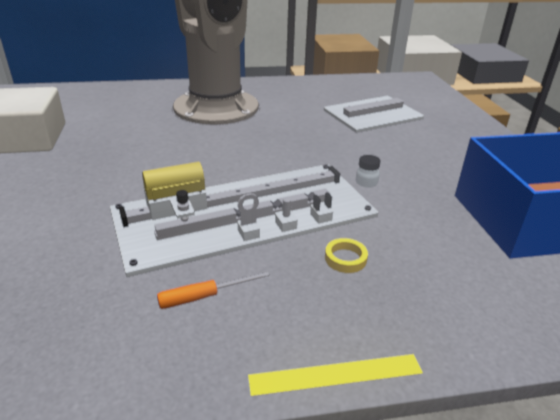

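View pics/top0.png

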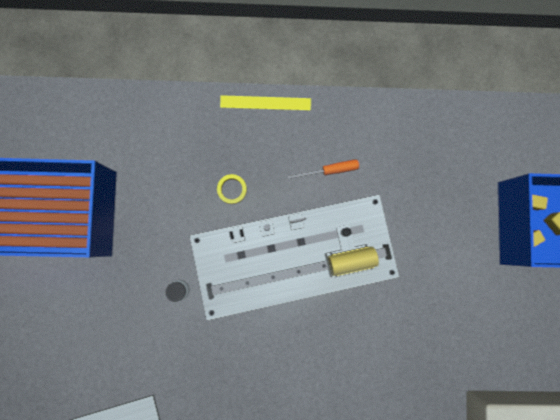

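The lug post (top px 296,220) stands opposite the first notch (301,241), so the target is notch0. The carriage is at the right end (353,262) and must move left, which is world +y. Next I fit the guide pose.

```bash
cat >> h.py <<'E'
def proj(d,P,W=None):
    W=d['world_to_cam'] if W is None else W
    P=np.atleast_2d(P);c=P@W[:3,:3].T+W[:3,3]
    f=210/np.tan(np.radians(d['fovy']/2))
    return np.c_[d['cx']+f*c[:,0]/-c[:,2], d['cy']-f*c[:,1]/-c[:,2]]
def g2w(g,P):
    P=np.atleast_2d(P).astype(float);c,s=np.cos(g[2]),np.sin(g[2])
    return np.c_[g[0]+c*P[:,0]-s*P[:,1],g[1]+s*P[:,0]+c*P[:,1],P[:,2]]
E
python3 - <<'E'
from h import *
from scipy.optimize import least_squares
C=np.array([[-.1,-.23,.012],[.1,-.23,.012],[.1,.23,.012],[-.1,.23,.012]])
obs=[]
for n in("top","scene"):
    d=viewer.grab_frame(n);m=viewer.trace(d,"guide")[0]['pixels'].astype(np.uint8)
    h=cv2.convexHull(max(cv2.findContours(m,0,1)[0],key=cv2.contourArea))[:,0]
    cs=viewer.trace(d,"carriage")[0]['pixels'];obs.append((d,h,cs))
d,h,_=obs[0]
def res(g,ds):
    out=[]
    for d,h,_ in ds:
        q=proj(d,g2w(g,C)).astype(np.float32)
        # sample densely hull of observed, distance to model quad
        pts=h.astype(float);seg=np.roll(pts,-1,0)-pts
        S=np.concatenate([pts[i]+np.linspace(0,1,max(2,int(np.hypot(*seg[i])//4)),endpoint=False)[:,None]*seg[i] for i in range(len(pts))])
        if d is not obs[0][0]: S=S[[cv2.pointPolygonTest(q,(float(a),float(b)),True)>-4 for a,b in S]] if 0 else S
        out+= [cv2.pointPolygonTest(q,(float(a),float(b)),True) for a,b in S]
    return np.array(out)
g=np.array([.6,0,.15])
for ds in(obs[:1],):
    s=least_squares(lambda g:res(g,ds),g,loss='soft_l1',diff_step=1e-3,x_scale=[.01,.01,.02]);g=s.x;print(g,np.abs(s.fun).mean())
print('scene resid',np.median(np.abs(res(g,obs[1:]))))
np.save('g.npy',g)
# carriage y from top: knob dark blob & yellow mask
px=obs[0][0]['pixels'];hsv=cv2.cvtColor(px,cv2.COLOR_RGB2HSV)
for d,_,_ in obs:
    hs=cv2.cvtColor(d['pixels'],cv2.COLOR_RGB2HSV);y=((hs[:,:,0]>18)&(hs[:,:,0]<34)&(hs[:,:,1]>90))
    def box(Y,g):
        P=g2w(g,[[x-.035,Y+b,z] for x,z in((-.024,.06),(.024,.06),(-.024,.08),(.024,.08),(-.012,.104),(.012,.104)) for b in(-.05,.05)])
        return cv2.fillConvexPoly(np.zeros((420,560),np.uint8),cv2.convexHull(proj(d,P).astype(np.float32)).astype(int),1)>0
    r_=[(lambda b:(b&y).sum()/((b|(y&(cv2.dilate(b.astype(np.uint8),np.ones((15,15)))>0))).sum()))(box(Y,g)) for Y in np.arange(-.145,-.05,.001)]
    i=np.argmax(r_);print('carriage Y',-.145+.001*i,r_[i])
    v=d['pixels'].copy()
    Y=-.145+.001*i
    for p in proj(d,g2w(g,np.r_[C,[[.03,-.02,.034],[.03,.05,.034],[.03,.12,.034],[.078,-.02,.034],[-.035,Y-.05,.075],[.03,Y,.092]]])): cv2.circle(v,tuple(np.round(p).astype(int)),2,(255,0,0),1)
    if d is obs[0][0]: a=v[180:330,180:410]
    else: b=v[140:290,100:390]
v=np.vstack([cv2.resize(a,None,fx=2,fy=2)[:, :460],cv2.resize(b,None,fx=2,fy=2)[:280,:460]])
cv2.imwrite('pics/ov.png',v[:,:,::-1])
E
```

```text
[ 0.62316911 -0.28374914  0.12931628] 8.74631809388615
scene resid 42.994451044601306
carriage Y -0.145 0.0
carriage Y -0.145 nan<stdin>:32: RuntimeWarning: invalid value encountered in scalar divide
```

View pics/ov.png

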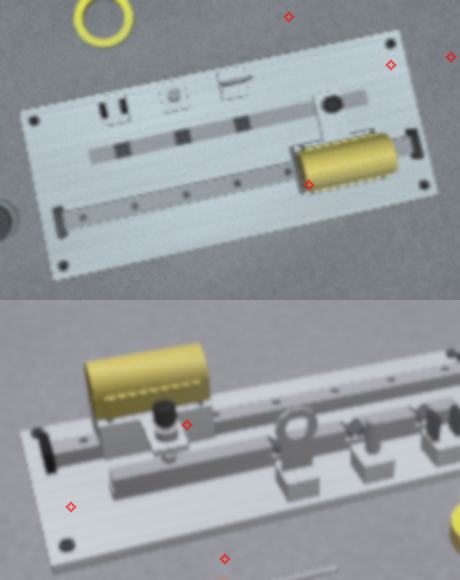

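The polygon fit diverged, so the markers are off the plate. I'll refit with corner correspondences: the plate corners in the top picture are about (399,276), (380,195), (191,236), (206,320).

```bash
cat > fit.py <<'E'
from h import *
from scipy.optimize import least_squares
C=np.array([[-.1,-.23,.012],[.1,-.23,.012],[.1,.23,.012],[-.1,.23,.012]])
Q=np.array([[399,276],[380,195],[191,236],[206.5,320]],float)
ds=[viewer.grab_frame(n) for n in("top","scene")]
qs=[]
g=least_squares(lambda g:(proj(ds[0],g2w(g,C))-Q).ravel(),[.55,.02,.15]).x;print(g)
for d in ds:
    m=viewer.trace(d,"guide")[0]['pixels'].astype(np.uint8)
    h=cv2.convexHull(max(cv2.findContours(m,0,1)[0],key=cv2.contourArea))
    q=cv2.approxPolyN(h,4,ensure_convex=True).reshape(-1,2).astype(float)
    p=proj(d,g2w(g,C)); q=np.array([q[np.argmin(np.hypot(*(q-a).T))] for a in p]);qs.append(q);print((p-q).round(1).tolist())
g1=least_squares(lambda g:np.r_[(proj(ds[0],g2w(g,C))-qs[0]).ravel(),(proj(ds[0],g2w(g,C))-Q).ravel(),(proj(ds[1],g2w(g,C))-qs[1]).ravel()],g,loss='soft_l1').x
print(g1);g=g1;np.save('g.npy',g)
out=[]
for d in ds:
    hs=cv2.cvtColor(d['pixels'],cv2.COLOR_RGB2HSV);y=((hs[:,:,0]>18)&(hs[:,:,0]<34)&(hs[:,:,1]>90))
    def box(Y):
        P=g2w(g,[[x-.035,Y+b,z] for x,z in((-.024,.06),(.024,.06),(-.024,.08),(.024,.08),(-.012,.104),(.012,.104)) for b in(-.05,.05)])
        return cv2.fillConvexPoly(np.zeros((420,560),np.uint8),np.round(cv2.convexHull(proj(d,P).astype(np.float32))).astype(int),1)>0
    Ys=np.arange(-.145,-.05,.001);near=np.any([box(Y) for Y in Ys],0)
    r_=[(box(Y)&y).sum()/(box(Y)|(y&near)).sum() for Y in Ys]
    i=np.argmax(r_);Y=Ys[i];print('carriage Y',Y,r_[i])
    v=d['pixels'].copy()
    for p in proj(d,g2w(g,np.r_[C,[[.03,-.02,.034],[.03,.05,.034],[.03,.12,.034],[.078,-.02,.034],[-.035,Y-.05,.075],[.03,Y,.092]]])): cv2.circle(v,tuple(np.round(p).astype(int)),1,(255,0,0),-1)
    out.append(v)
v=np.vstack([cv2.resize(out[0][185:325,180:410],None,fx=2,fy=2)[:, :460],cv2.resize(out[1][150:290,100:330],None,fx=2,fy=2)])
cv2.imwrite('pics/ov2.png',v[:,:,::-1])
E
python3 fit.py
```

```text
[0.52985247 0.02235087 0.23679059]
[[1.7, -0.1], [0.9, 0.3], [0.9, 1.3], [1.1, 0.3]]
[[10.0, 44.4], [-2.6, -5.6], [-5.7, -4.9], [-4.9, -1.2]]
[0.53127479 0.02467546 0.23350016]
carriage Y -0.11899999999999997 0.7669565217391304
carriage Y -0.11899999999999997 0.7904574520413182
```

View pics/ov2.png

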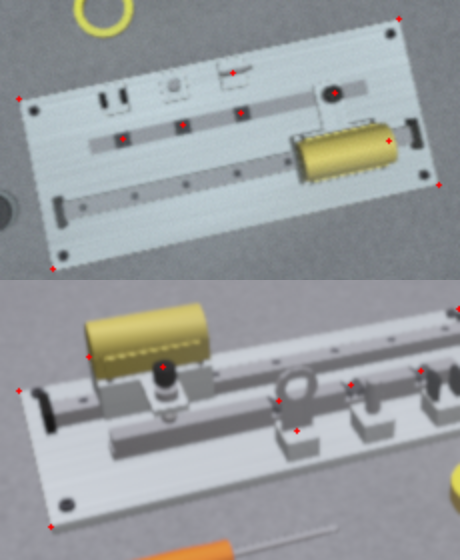

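The overlay matches in both views: knob, notches and lug foot all line up. The carriage is at y≈-0.119 and has about 99 mm to go.

```bash
cat >> h.py <<'E'
from scipy.spatial.transform import Rotation as R
def state():
    g=np.load('g.npy');o=get_obs();M=R.from_rotvec(o['orientation']).as_matrix();t=o['tcp_pos']
    c,s=np.cos(g[2]),np.sin(g[2]);p=np.array([[c,s],[-s,c]])@(t[:2]-g[:2])
    print('clock',o['clock'],'tcp guide',p.round(4),t[2].round(4),'F',o['contact_force'].round(1),'width',o['grip_width'])
    yaw=np.arctan2(M[1,0],M[0,0]);print('tilt',M[:,2].round(3),'turn',(yaw-g[2])/(np.pi/2))
    return g,M,t
def togo(P):
    g,M,t=state();print('shift',((g2w(g,P)[0]-t)@M/.2).round(3))
E
python3 -c "
from h import *
togo([-.035,-.23,.2]);togo([-.035,-.23,.068])"
```

```text
clock 1.5 tcp guide [-0.4242 -0.5689] 0.2313 F [-0.5  0.9  0.6] width 0.08509038083945643
tilt [ 0. -0. -1.] turn 0.09311801604372985
shift [ 2.172 -1.393  0.157]
clock 1.5 tcp guide [-0.4242 -0.5689] 0.2313 F [-0.5  0.9  0.6] width 0.08509038083945643
tilt [ 0. -0. -1.] turn 0.09311801604372985
shift [ 2.172 -1.393  0.817]
```

Call:
{"api": "play_rows", "payload": {"commands": [[[1, 0.16, -0.1, 0, 0.03], [1, 0.33, -0.21, 0, 0.06], [1, 0.5, -0.32, 0, 0.093], [1, 0.67, -0.43, 0, 0.093], [1, 0.84, -0.54, 0, 0.093], [1, 1, -0.64, 0, 0.093], [1, 1, -0.64, 0, 0.093]]], "grip_force": 40}}

```text
clock: 2.08
tcp_pos: [0.3952, -0.4259, 0.2316]
orientation: [-3.115, -0.384, -0.006]
contact_force: [0.0, 0.8, 0.1]
grip_width: 0.0008
gripper_force: 0.0
```

```bash
python3 -c "
from h import *
togo([-.035,-.23,.068])"
```

```text
clock 2.0833 tcp guide [-0.2366 -0.4069] 0.2316 F [0.  0.8 0.1] width 0.0007723815165148321
tilt [ 0.003  0.004 -1.   ] turn 0.007726647987194445
shift [ 1.015 -0.87   0.824]
```

Call:
{"api": "play_rows", "payload": {"commands": [[[1, 0.15, -0.13, 0, 0], [1, 0.3, -0.26, 0, 0], [1, 0.45, -0.39, 0.1, 0], [1, 0.6, -0.52, 0.25, 0], [1, 0.75, -0.65, 0.4, 0], [1, 0.9, -0.78, 0.55, 0], [1, 1, -0.86, 0.7, 0], [1, 1, -0.86, 0.81, 0], [1, 1, -0.86, 0.81, 0], [1, 1, -0.86, 0.81, 0]]]}}

```text
clock: 2.92
tcp_pos: [0.5422, -0.2188, 0.0672]
orientation: [-3.118, -0.37, 0.007]
contact_force: [-0.2, -0.3, 0.6]
grip_width: 0.0
gripper_force: 0.0
```

```bash
python3 -c "
from h import *
togo([-.035,-.19,.068])
d=viewer.grab_frame('scene');cv2.imwrite('pics/s1.png',cv2.resize(d['pixels'][120:300,60:360],None,fx=2,fy=2)[:,:,::-1])"
```

```text
clock 2.9167 tcp guide [-0.0457 -0.2394] 0.0672 F [-0.2 -0.3  0.6] width 1.4957102815252113e-05
tilt [-0.005  0.002 -1.   ] turn 0.0017627567871341303
shift [ 0.054 -0.247 -0.004]
```

View pics/s1.png

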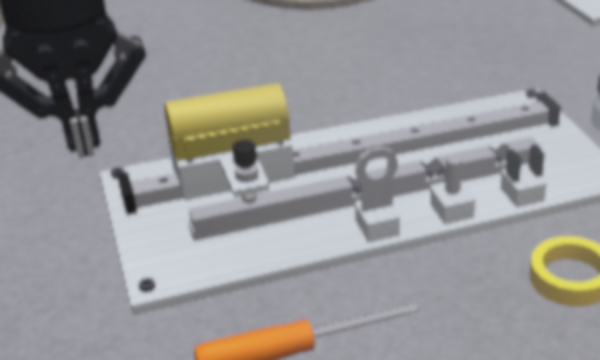

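The fingers hang just before the end face (tip px 82,150). The linkage splays toward the carriage higher up, so I turn 90° to push with the flat pad sides.

Call:
{"api": "play_rows", "payload": {"commands": [[[1, 0.05, 0, 0, 0.08], [1, 0.05, 0, 0, 0.16], [1, 0.05, 0, 0, 0.24], [1, 0.05, 0, 0, 0.32], [1, 0.05, 0, 0, 0.4], [1, 0.05, 0, 0, 0.48], [1, 0.05, 0, 0, 0.56], [1, 0.05, 0, 0, 0.64], [1, 0.05, 0, 0, 0.72], [1, 0.05, 0, 0, 0.8], [1, 0.05, 0, 0, 0.9], [1, 0.05, 0, 0, 1]]]}}

```text
clock: 3.97
tcp_pos: [0.5538, -0.2205, 0.0723]
orientation: [-2.523, 1.869, -0.007]
contact_force: [1.1, -0.6, -0.5]
grip_width: 0.0002
gripper_force: 0.0
```

```bash
python3 -c "
from h import *
togo([-.035,-.185,.068]);print(get_obs()['joints'])"
```

```text
clock 3.9667 tcp guide [-0.0348 -0.2437] 0.0723 F [ 1.1 -0.6 -0.5] width 0.00016493782651304473
tilt [ 0.005 -0.001 -1.   ] turn -0.9606102296695592
shift [-0.293 -0.017  0.021]
[ 0.06455795  0.55265157  0.27804296  1.89257729 -0.22044462  0.72115378
 -2.37726709]
```

Call:
{"api": "play_rows", "payload": {"commands": [[[1, -0.1, 0, 0.01, 0], [1, -0.2, 0, 0.02, 0], [1, -0.24, 0, 0.02, 0], [1, -0.26, 0, 0.02, 0], [1, -0.28, 0, 0.02, 0], [1, -0.3, 0, 0.02, 0], [1, -0.32, 0, 0.02, 0], [1, -0.34, 0, 0.02, 0], [1, -0.36, 0, 0.02, 0], [1, -0.38, 0, 0.02, 0]]]}}

```text
clock: 4.8
tcp_pos: [0.5314, -0.1464, 0.066]
orientation: [-2.531, 1.86, -0.005]
contact_force: [2.9, -3.5, 2.2]
grip_width: 0.0001
gripper_force: 2.1
```

```bash
cat > look.py <<'E'
from h import *
import sys
state();g=np.load('g.npy')
for n in("top","scene"):
    d=viewer.grab_frame(n)
    hs=cv2.cvtColor(d['pixels'],cv2.COLOR_RGB2HSV);y=((hs[:,:,0]>18)&(hs[:,:,0]<34)&(hs[:,:,1]>90))
    def box(Y):
        P=g2w(g,[[x-.035,Y+b,z] for x,z in((-.024,.06),(.024,.06),(-.024,.08),(.024,.08),(-.012,.104),(.012,.104)) for b in(-.05,.05)])
        return cv2.fillConvexPoly(np.zeros((420,560),np.uint8),np.round(cv2.convexHull(proj(d,P).astype(np.float32))*16).astype(int),1,shift=4)>0
    Ys=np.arange(-.145,.06,.001);near=np.any([box(Y) for Y in Ys],0)
    r_=[(box(Y)&y).sum()/(box(Y)|(y&near)).sum() for Y in Ys]
    i=np.argmax(r_);print(n,'carriage Y',Ys[i].round(4),r_[i])
if len(sys.argv)>1: cv2.imwrite('pics/'+sys.argv[1],cv2.resize(d['pixels'][120:300,60:360],None,fx=2.6,fy=2.6)[:,:,::-1])
E
python3 look.py
```

```text
clock 4.8 tcp guide [-0.0394 -0.1664] 0.066 F [ 2.9 -3.5  2.2] width 7.888082666483845e-05
tilt [ 0.003 -0.001 -1.   ] turn -0.9555610378400513
top carriage Y -0.108 0.7776824034334764
scene carriage Y -0.101 0.7655240933929458
```

```bash
python3 -c "
from h import *
togo([-.035,-.1,.068])"
```

```text
clock 4.9 tcp guide [-0.0405 -0.1639] 0.0651 F [-0.5  1.   1.1] width 0.00021038475077531893
tilt [-0.001  0.001 -1.   ] turn -0.9541736144685826
shift [-0.317 -0.05  -0.014]
```

Call:
{"api": "play_rows", "payload": {"commands": [[[1, -0.02, -0.005, -0.01, 0.01], [1, -0.04, -0.01, -0.01, 0.02], [1, -0.07, -0.02, -0.01, 0.03], [1, -0.1, -0.02, -0.01, 0.045], [1, -0.13, -0.03, -0.01, 0.045], [1, -0.16, -0.03, -0.01, 0.045], [1, -0.19, -0.04, -0.01, 0.045], [1, -0.22, -0.04, -0.01, 0.045], [1, -0.25, -0.05, -0.01, 0.045], [1, -0.28, -0.05, -0.01, 0.045], [1, -0.3, -0.05, -0.01, 0.045], [1, -0.31, -0.05, -0.01, 0.045]]]}}

```text
clock: 5.9
tcp_pos: [0.5205, -0.0823, 0.067]
orientation: [2.466, -1.946, -0.002]
contact_force: [-0.2, -3.3, -3.1]
grip_width: 0.0
gripper_force: 1.4
```

```bash
python3 look.py s2.png; python3 -c "
from h import *
togo([-.035,-.09,.068])"
```

```text
clock 5.9 tcp guide [-0.0352 -0.1016] 0.067 F [-0.2 -3.3 -3.1] width 3.88376722073025e-05
tilt [-0.001  0.    -1.   ] turn -0.9995022729592142
top carriage Y -0.037 0.7707786526684165
scene carriage Y -0.035 0.7347689075630253
clock 6.0 tcp guide [-0.0346 -0.1013] 0.0672 F [-0.3 -0.8  0.2] width -0.00011398013550034103
tilt [-0.001  0.001 -1.   ] turn -0.9991641835394808
shift [-0.057  0.002 -0.004]
```

View pics/s2.png

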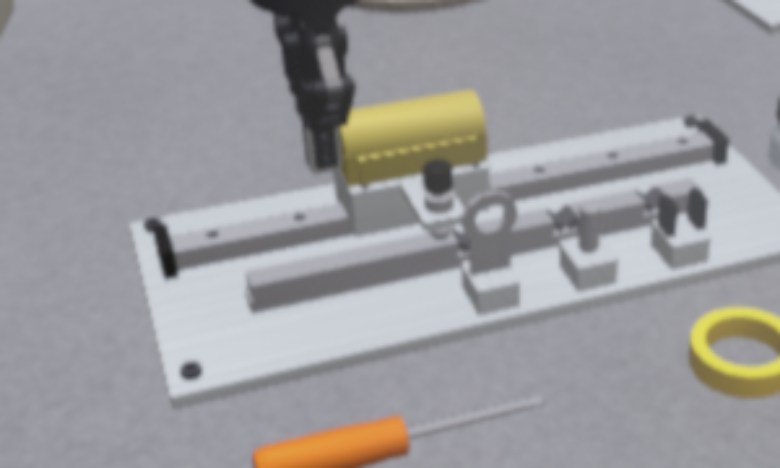

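The plunger (px 438,185) is about 16–20 mm short of the notch by the lug. I push on slowly.

Call:
{"api": "play_rows", "payload": {"commands": [[[1, -0.006, 0, 0, 0], [1, -0.012, 0, 0, 0], [1, -0.018, 0, 0, 0], [1, -0.024, 0, 0, 0], [1, -0.03, 0, 0, 0], [1, -0.036, 0, 0, 0], [1, -0.042, 0, 0, 0], [1, -0.048, 0, 0, 0], [1, -0.052, 0, 0, 0], [1, -0.055, 0, 0, 0]]]}}

```text
clock: 6.83
tcp_pos: [0.5187, -0.0721, 0.0674]
orientation: [-2.465, 1.947, 0.0]
contact_force: [1.4, -0.8, 0.7]
grip_width: 0.0002
gripper_force: 0.8
```

```bash
python3 look.py
```

```text
clock 6.8333 tcp guide [-0.0347 -0.0913] 0.0674 F [ 1.4 -0.8  0.7] width 0.0002382004078325514
tilt [ 0.  0. -1.] turn -0.9995789388499688
top carriage Y -0.027 0.7611940298507462
scene carriage Y -0.026 0.7230443974630021
```

Call:
{"api": "play_rows", "payload": {"commands": [[[1, -0.003, 0, 0, 0], [1, -0.006, 0, 0, 0], [1, -0.009, 0, 0, 0], [1, -0.012, 0, 0, 0]]]}}

```text
clock: 7.27
tcp_pos: [0.5177, -0.0703, 0.0672]
orientation: [2.465, -1.947, -0.001]
contact_force: [0.0, -1.6, 0.3]
grip_width: 0.0004
gripper_force: 0.9
```

```bash
python3 look.py
```

```text
clock 7.2667 tcp guide [-0.0352 -0.0893] 0.0672 F [ 0.  -1.6  0.3] width 0.0003986140887154024
tilt [-0.001 -0.    -1.   ] turn -0.9998971877793835
top carriage Y -0.027 0.7559262510974539
scene carriage Y -0.022 0.725635593220339
```

Call:
{"api": "play_rows", "payload": {"commands": [[[1, -0.003, 0, 0, 0], [1, -0.006, 0, 0, 0], [1, -0.009, 0, 0, 0], [1, -0.01, 0, 0, 0]]]}}

```text
clock: 7.7
tcp_pos: [0.5175, -0.068, 0.0673]
orientation: [-2.465, 1.947, 0.001]
contact_force: [0.3, -0.3, 0.2]
grip_width: 0.0003
gripper_force: 0.2
```

```bash
python3 look.py s3.png
```

```text
clock 7.7 tcp guide [-0.0348 -0.087 ] 0.0673 F [ 0.3 -0.3  0.2] width 0.00031952308935292995
tilt [-0.  0. -1.] turn -0.9997403281122375
top carriage Y -0.027 0.7541703248463565
scene carriage Y -0.022 0.7216330858960763
```

View pics/s3.png

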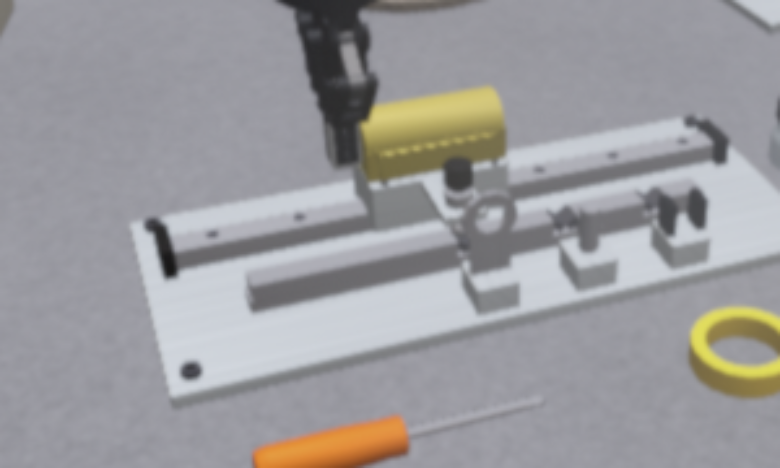

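```bash
cat > knob.py <<'E'
from h import *
import sys
a=cv2.imread('pics/scene0.png');d=viewer.grab_frame('scene');b=np.ascontiguousarray(d['pixels'][:,:,::-1])
c2=cv2.resize(cv2.imread('pics/s2.png'),(300,180),interpolation=cv2.INTER_AREA)
g=np.load('g.npy')
def pos(I,off=(0,0)):
    h=cv2.cvtColor(I,cv2.COLOR_BGR2HSV);m=((h[:,:,0]>18)&(h[:,:,0]<34)&(h[:,:,1]>90)).astype(np.uint8)
    n,l,s,c=cv2.connectedComponentsWithStats(m);i=[k for k in range(1,n) if s[k][1]+off[1]<200 and s[k][4]>500][0]
    x,y,w,hh=s[i][:4]
    # knob: darkness-weighted centroid below the saddle
    roi=I[y+hh//2:y+hh+25,x+10:x+w].max(2).astype(float);wt=np.clip(70-roi,0,None)
    Y,X=np.mgrid[:roi.shape[0],:roi.shape[1]]
    return np.array([(wt*X).sum()/wt.sum()+x+10,(wt*Y).sum()/wt.sum()+y+hh//2])+off, c[i]+off
out=[]
for n,I,o in(('start',a,(0,0)),('s2',c2,(60,120)),('now',b,(0,0))):
    k,c=pos(I,o);print(n,'knob',k.round(2),'saddle',c.round(2),'diff',(k-c).round(2))
G=lambda Y,p:proj(d,g2w(g,[[.03,Y,.082+p]]))[0]-proj(d,g2w(g,[[-.035,Y,.085]]))[0]
for Y,p in((-.119,0),(-.038,0),(-.02,0),(-.02,-.004)):print(Y,p,G(Y,p).round(2))
E
python3 knob.py
```

```text
start knob [181.76 196.88] saddle [173.05 179.88] diff [ 8.7 17. ]
s2 knob [227.78 188.6 ] saddle [217.49 171.67] diff [10.29 16.94]
now knob [235.68 187.9 ] saddle [225.31 170.33] diff [10.37 17.57]
-0.119 0 [ 8.8 20.2]
-0.038 0 [11.13 19.06]
-0.02 0 [11.61 18.82]
-0.02 -0.004 [11.66 20.81]
```

```bash
cat >> knob.py <<'E'
for Y in(-.119,-.038,-.03,-.025,-.02,-.015):print(Y,'knob px',proj(d,g2w(g,[[.03,Y,.082],[.03,Y,.078]])).round(1).tolist(),'saddle',proj(d,g2w(g,[[-.035,Y,.085]])).round(2)[0])
state()
w=viewer.grab_frame('wrist');save(w,'w1.png')
E
python3 knob.py
```

```text
start knob [181.76 196.88] saddle [173.05 179.88] diff [ 8.7 17. ]
s2 knob [227.78 188.6 ] saddle [217.49 171.67] diff [10.29 16.94]
now knob [235.7  187.86] saddle [225.3  170.33] diff [10.4  17.53]
-0.119 0 [ 8.8 20.2]
-0.038 0 [11.13 19.06]
-0.02 0 [11.61 18.82]
-0.02 -0.004 [11.66 20.81]
-0.119 knob px [[181.3, 197.7], [181.5, 199.7]] saddle [172.47 177.47]
-0.038 knob px [[228.3, 188.6], [228.4, 190.6]] saddle [217.16 169.57]
-0.03 knob px [[232.8, 187.8], [232.8, 189.8]] saddle [221.42 168.81]
-0.025 knob px [[235.6, 187.2], [235.6, 189.2]] saddle [224.07 168.35]
-0.02 knob px [[238.3, 186.7], [238.4, 188.7]] saddle [226.71 167.88]
-0.015 knob px [[241.1, 186.2], [241.1, 188.2]] saddle [229.34 167.41]
clock 7.9 tcp guide [-0.0346 -0.087 ] 0.0673 F [0.6 0.6 0.2] width -1.3851368574816714e-05
tilt [ 0.  0. -1.] turn -0.9996052113701495
```

View pics/w1.png

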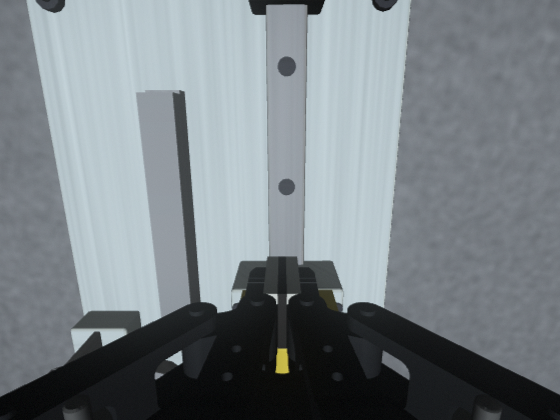

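The wrist view shows only the rail behind the fingers. The carriage has moved exactly as far as the TCP and the knob has not dropped, so it isn't drawn in yet. I keep going in small steps.

Call:
{"api": "play_rows", "payload": {"commands": [[[1, -0.002, 0, 0, 0], [1, -0.004, 0, 0, 0], [1, -0.006, 0, 0, 0], [1, -0.007, 0, 0, 0], [1, -0.007, 0, 0, 0]]]}}

```text
clock: 8.37
tcp_pos: [0.5173, -0.0668, 0.0673]
orientation: [-2.465, 1.947, 0.0]
contact_force: [-0.3, -0.0, -0.3]
grip_width: 0.0
gripper_force: 0.0
```

```bash
sed -i '/wrist/d;/^for Y/d' knob.py; python3 knob.py
```

```text
start knob [181.76 196.88] saddle [173.05 179.88] diff [ 8.7 17. ]
s2 knob [227.78 188.6 ] saddle [217.49 171.67] diff [10.29 16.94]
now knob [238.19 188.91] saddle [227.1  169.97] diff [11.1  18.94]
clock 8.4167 tcp guide [-0.0348 -0.0858] 0.0673 F [ 0.3 -0.3 -0.3] width 0.00013981960325425128
tilt [-0.  0. -1.] turn -0.9997896553012047
```

It dropped: the knob jumped about 4.5 mm for a 1.2 mm push, sank about 2 px, and sits at the px predicted for notch0 (238.4). Now I back away and lift.

Call:
{"api": "play_rows", "payload": {"commands": [[[1, 0.03, 0, 0, 0], [1, 0.08, 0, 0, 0], [1, 0.15, 0, 0, 0], [1, 0.2, 0, -0.1, 0], [1, 0.2, 0, -0.25, 0], [1, 0.2, 0, -0.4, 0], [1, 0.2, 0, -0.5, 0], [1, 0.2, 0, -0.5, 0], [1, 0.2, 0, -0.5, 0]]]}}

```text
clock: 9.17
tcp_pos: [0.5274, -0.107, 0.1684]
orientation: [-2.463, 1.947, -0.004]
contact_force: [0.1, -0.8, -0.9]
grip_width: -0.0002
gripper_force: 0.0
```

```bash
python3 knob.py; python3 look.py s4.png
```

```text
start knob [181.76 196.88] saddle [173.05 179.88] diff [ 8.7 17. ]
s2 knob [227.78 188.6 ] saddle [217.49 171.67] diff [10.29 16.94]
now knob [238.22 188.78] saddle [226.68 169.84] diff [11.55 18.94]
clock 9.2167 tcp guide [-0.0351 -0.1266] 0.1672 F [-0.5  0.4 -0.3] width -0.00025728933869312586
tilt [ 0. -0. -1.] turn -1.0002817497121619
clock 9.2167 tcp guide [-0.0351 -0.1266] 0.1672 F [-0.5  0.4 -0.3] width -0.00025728933869312586
tilt [ 0. -0. -1.] turn -1.0002817497121619
top carriage Y -0.023 0.7940403155127082
scene carriage Y -0.02 0.7452229299363057
```

View pics/s4.png

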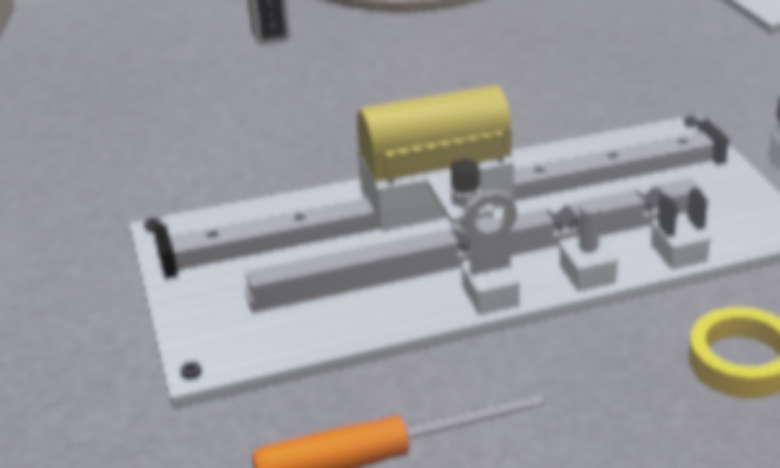

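The knob (464,177) sits lower against the saddle, opposite the lug. The gripper is clear and the loose things are untouched.

```bash
python3 -c "
from bench import r
print(r.hand_in())"
```

```text
the job is handed in; nothing more can be done
None
```

I pushed the carriage into the first notch, opposite the lug post. The last pictures show the plunger dropped and the carriage seated there. The gripper was clear and the loose things were undisturbed, and the job is handed in at about 9 s on the clock, though the hand-in returned no verdict.

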